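Hang the parts basket on the spring scale by its bail

ROBOT

A 6-joint arm with a two-finger parallel gripper is mounted at the origin on the work surface. World frame = base frame: x ahead of the robot, y to its left, z up, the work surface at z = 0. Lengths are in m, angles in degrees, forces in N, time in s.
With the tool pointing down it reaches from about 0.35 to 0.975 m from the base axis. Payload 7.1 kg.
Tool frame: the origin (TCP) lies midway between the tips of the shut fingers; the grasp point (between the pads) lies 19 mm behind it; z points along the fingers, y is the line along which they close (so a half turn about z gives the same grasp; the last joint's range is limited). The gripper opens to 88 mm and grips with 3 to 60 N. Pads are 20 mm wide; open, the fingers measure 115 mm over their backs; the gripper's body (75 mm by 178 mm) begins 61 mm behind the grasp point.
Start: joints at [75.115, 24.242, 93.386, -0, 62.372, -1.089], TCP at [0.149, 0.607, 0.223] pointing down, gripper open.
Joint ranges: [-172.04, 172.04], [-51.8, 120.97], [4.93, 147.93], [-75.15, 255.16], [6.16, 154.13], [-145.62, 145.62]. Speed limits (degrees/s): [136.94, 136.94, 172.46, 180, 180, 180].

INTERFACE

Orientations are given as [roll, pitch, yaw] about the fixed x, y, z axes, in that order (R = Rz(yaw) Ry(pitch) Rx(roll)).
In Python, from workcell import ctrl gives the robot as it stands.
- The arm moves only by the tool play_rows, never from a script. Its arguments are lists of equal length, an entry for each row: "travel": the shift along the world's x, y, z normalised to -1 to 1, where 1 is 80 mm, a list of three; "turn": the turn, a rotation vector about the world's x, y, z normalised to -1 to 1, where 1 is 180 degrees, a list of three; "grip": the opening in per cent of the stroke, from 0 (shut) to 100 (fully open). A call has 1 to 20 rows; each row shifts and turns the commanded pose from where the row before left it; what a row does not reach is not made up. A row lasts 1/10 s, in which the tool goes at most 50 mm and 8.59 degrees, less where a joint would pass 70% of its speed; a pose out of reach is approached as far as the arm can. A call with a number of a shift or a turn outside -1 to 1 is refused whole. A call with a gripper value outside its range is refused whole. The fingers move at their own pace and stop on an object; "force" is the grip in N (left out, the last holds). Time passes only in rows, so rows that do not move let the fingers close. It gives the time, the measured TCP pose, the force, the opening and the grip force at its end, in the units of the state.
- ctrl.get_obs(): the state, without advancing time (a new reading comes with each control period).
- ctrl.camera(name): name is "scene" or "top"; returns the picture (480x640x3 uint8, red, green, blue); there is no depth.
- ctrl.calibration(name): a dict with "K" (3x3 intrinsics, pixels), "k1" (the pictures are not rectified: a ray, as slopes to the right and down, at radius r is drawn at 1 + k1 r^2 times it, then the intrinsics apply), "eye" and "attitude" of the camera in the world. Camera axes: x right, y down, z forward; pixel columns grow to the right and rows downward; lengths in m; the calibration is good to about 2 mm. A picture is of the moment at which its call begins. calibration takes no time and is no camera call.
- ctrl.sign_off(): hands the job in; it is judged then, once.
The state is a dict: "clock": time; "joint_positions": joint angles; "dq": joint speeds; "effort": joint torques, N m; "tool_pos": TCP position; "orientation": TCP orientation; "force": force on the tool from outside, world axes, zero at the start; "wrist_torque": the same for the moment, N m; "grip_width": finger opening in m; "grip_force": force on a finger pad.
Only numpy, scipy, OpenCV 4.12 (cv2) and the standard library are available. Lean on these libraries where they do the work, as an engineer would, in place of code of your own. Each camera call takes 0.05 s, during which the arm holds its last target. There are 200 camera calls.

TASK

Swing the flat-lying bail of the parts basket upright while the basket stays standing where it is, then hang the basket by the raised middle of its bail in the hook of the spring scale, so that it hangs free, level and nearly still for weighing. Let the scale take the weight little by little, with no drop, jerk or pressing on the hook; do not tip the basket, and leave the other things on the bench where they are.

Things in the scene. Friction and masses are not known exactly. Their poses are not given: they have to be found in the camera images.
- basket: round stainless parts basket with holes in its wall, 116 mm across the rim, 104 mm across the bottom, rim 55 mm high, open on top, a few castings in it; its load varies and is not known beforehand (under 0.9 kg in all); stands loose on the bench. Origin: centre of its underside; z up; y along the bail's hinge; the bail lies flat over the +x side
- bail (a joint): angle of the basket's wire bail about its hinge (rad): 0 lying flat, pointing to the basket's +x; 1.57 upright; 3.14 flat on the other side. It turns freely and falls flat when let go
- bail_pivot (a point): middle of the bail's hinge line, 60.5 mm above the basket's underside on its centre line; the hinge runs along the basket's y through two lugs at the rim
- bail_crown (a point): middle of the bail's top: the centreline of the 4 mm wire in its raised crown, 107 mm from the hinge line. The crown is an 11 mm long straight (along the hinge direction), falling on both sides to two straight shoulders 96 mm from the hinge line
- sleeve_a (a point): centre of the round rubber sleeve (9 mm diameter, 30 mm long, along the hinge direction) on one shoulder of the bail, 96 mm from the hinge line, 31 mm from the crown's middle towards the basket's +y; the place to grip. While the bail lies flat it is 60 mm above the bench, 38 mm outside the rim
- sleeve_b (a point): centre of the like sleeve on the other shoulder, 31 mm from the crown's middle towards the basket's -y
- scale: column spring scale, fixed to the bench: grey base plate 205 x 120 x 12 mm, square aluminium column 36 mm wide and 179 mm high whose axis stands 115 mm towards the scale's +x from under the hook, and a hook arm on a plunger that sinks into the column under load. Origin: on the bench under the hook's seat; z up; the hook points to the scale's -x
- scale_arm (a joint): how far the hook arm has sunk (m): 0 unloaded, 0.062 at its lower stop; a soft spring holds it up and it sinks several millimetres per newton, so how deep it comes to rest depends on the basket's weight; there is little damping
- hook_seat (a point): on the hook arm, moves with it: where the centreline of the 4 mm bail wire rests in the hook, 251 mm above the bench when unloaded. The hook is a 6 mm steel rod lying along the scale's x; the seat is a trough with a 12 mm long flat bottom. Towards the column the rod rises 10 mm within 14 mm and then runs level to the column
- hook_tip (a point): centre of the round upturned end of the hook, 15 mm towards the scale's -x from the seat; its top is 12 mm higher than the seat point
- mandrel: bystander: ring mandrel, 200 mm long, steel rod with a wooden handle, lying; origin at its underside
- bench_block: bystander: steel block 70 x 70 x 22 mm
- hammer: bystander: hammer 220 mm long, lying
- file: bystander: slim hand tool with a dark wooden handle, 190 mm long, lying
- jar: bystander: amber glass jar, 52 mm diameter, 60 mm high
- weight: bystander: brass check weight, 34 mm diameter, 42 mm high
- caliper: bystander: steel caliper 150 mm long, 10 mm thick, lying
- pliers: bystander: pliers 120 mm long, 12 mm thick, lying
Things that resemble listed ones, but are neither listed nor needed, are in the scene too. Leave any purple or yellow look-alike of the basket alone.

How it is judged (in metres and radians):
On the way, in this order (a step that is already met when the one before it is completed fails the run):
1. the bail is upright (within 0.25 rad) while the basket still stands on the bench, moved less than 30 mm (value of joint bail between 1.32 and 1.82 rad and height (world z) of basket below 0.008 m and distance of basket from where it was at the start of the episode below 0.03 m), for 0.1 s.
2. the bail's crown lies in the hook and the scale carries load (distance between bail_crown and hook_seat below 0.014 m and value of joint scale_arm above 0.006 m), for 0.2 s.
At the end, for the whole second after the job is handed in: the bail's crown lies in the hook (within 14 mm of the seat point), the scale arm has sunk over 10 mm, the basket hangs clear of the base plate (underside over 20 mm above the bench), level within 0.2 rad, nearly still (slower than 100 mm/s) and let go (distance between bail_crown and hook_seat below 0.014 m and value of joint scale_arm above 0.01 m and height (world z) of basket above 0.02 m and angle between basket's own z axis and vertical below 0.2 rad and linear speed of basket below 0.1 m/s and contact force between the fingers and basket below 0.1 N); the robot touches nothing.
It fails at once if the scale is jerked: its arm sinks or springs back faster than 0.07 m/s (load dropped on it or let go before it is carried) (velocity of joint scale_arm above 0.07 m/s or velocity of joint scale_arm below -0.07 m/s).
It fails at once if the scale is pressed down almost to its stop (more than 58 mm) (value of joint scale_arm above 0.058 m).
It fails at once if the scale is struck or pushed with more than 15 N (contact force between scale and anything else above 15 N).
It fails at once if the basket is tipped more than 0.6 rad, so that castings would spill (angle between basket's own z axis and vertical above 0.6 rad).
It fails at once if a bystander is moved more than 30 mm (distance of any of mandrel, bench_block, hammer, file, jar, weight, caliper, pliers from where it was at the start of the episode above 0.03 m).
It also fails if it takes over 72 s, if anything falls off the work surface, if the arm or the gripper's body presses on something with over 40 N, if the wrist force passes 120 N, or if a joint passes its speed limit or range.

## Working session

There is one attempt and no reset: what is moved stays moved. The work goes in short steps, Python scripts to look and compute and a tool call to move; the robot and the scene stay as the last step left them, time stands still between calls to the robot, and variables do not carry over. Pictures are saved under pics/ and viewed, at most 10 in all, crops included, and the job is handed in when it is done.

Besides the shell and the picture viewer there is one more tool, called after "Call:" by a JSON object that holds its "name" and its "arguments", one argument or row to a line. play_rows: Moves the arm, as the interface text tells. Scaled input: -1 to 1 covers 80 mm each way for a shift and 180 degrees each way for a turn. Its arguments: {"type":"object","properties":{"travel":{"type":"array","items":{"type":"array","items":{"type":"number","minimum":-1,"maximum":1}}},"turn":{"type":"array","items":{"type":"array","items":{"type":"number","minimum":-1,"maximum":1}}},"grip":{"type":"array","items":{"type":"number"}},"force":{"type":"number"}},"required":["travel","turn","grip"]}

```bash
mkdir -p pics; cat > h.py <<'E'
import numpy as np, cv2
from workcell import ctrl
def snap(n,f):
    im=ctrl.camera(n); cv2.imwrite('pics/'+f,im[:,:,::-1]); return im
def cam(n):
    c=ctrl.calibration(n); return np.array(c['K']),c['k1'],np.array(c['eye']),c['attitude']
def rot(a):
    a=np.array(a,float)
    if a.shape==(3,3): return a
    from scipy.spatial.transform import Rotation as R
    return R.from_euler('xyz',a,degrees=True).as_matrix() if a.size==3 else R.from_quat(a).as_matrix()
def ray(n,u,v):
    K,k1,e,a=cam(n)
    d=cv2.undistortPoints(np.array([[[u,v]]],float),K,np.array([k1,0,0,0,0.]))[0,0]
    return e,rot(a)@np.array([d[0],d[1],1])
def onz(n,u,v,z):
    e,d=ray(n,u,v); return e+d*(z-e[2])/d[2]
def proj(n,p):
    K,k1,e,a=cam(n); q=rot(a).T@(np.array(p)-e); x=q[:2]/q[2]
    x=x*(1+k1*(x@x)); return K[:2,:2]@x+K[:2,2]
def two(p,q):
    e1,d1=ray('top',*p); e2,d2=ray('scene',*q)
    s=np.linalg.lstsq(np.c_[d1,-d2],e2-e1,rcond=None)[0]
    a,b=e1+d1*s[0],e2+d2*s[1]; return (a+b)/2,np.linalg.norm(a-b)
E
python3 - <<'E'
from h import *
for n in('top','scene'):
    snap(n,n+'0.png'); print(ctrl.calibration(n))
print(ctrl.get_obs())
E
```

```text
{'K': array([[510.2127617 ,   0.        , 320.83954825],
       [  0.        , 510.2127617 , 235.5265564 ],
       [  0.        ,   0.        ,   1.        ]]), 'k1': -0.09704034420356118, 'eye': array([ 0.3516817 , -0.10336616,  1.80187237]), 'attitude': array([-175.01675936,   -1.23130642,  -89.1207681 ])}
{'K': array([[437.59112398,   0.        , 318.70620923],
       [  0.        , 437.59112398, 238.19511606],
       [  0.        ,   0.        ,   1.        ]]), 'k1': -0.09109633194499947, 'eye': array([ 1.21294085, -0.54463101,  0.85523997]), 'attitude': array([-128.60115775,   -0.4560441 ,   60.61698232])}
{'clock': 0.1, 'joint_positions': array([ 7.51146434e+01,  2.42777558e+01,  9.34253458e+01, -1.91466537e-03,
        6.23723209e+01, -1.09035730e+00]), 'dq': array([ 8.94201767e-02,  7.74357939e-02, -2.01819162e-01, -9.50542849e-03,
       -2.33398313e-03, -7.78087358e-05]), 'effort': array([ 4.47831662e-04, -5.45615566e+01, -2.74328399e+01,  6.46124734e-02,
        1.88039581e-02, -4.11345513e-05]), 'tool_pos': array([0.14890848, 0.60650378, 0.22201617]), 'orientation': array([-1.79924559e+02,  2.59648988e-04,  1.66205890e+02]), 'force': array([-0.23272819,  0.20948945, -0.04217546]), 'wrist_torque': array([-0.00474707,  0.02207333, -0.01465819]), 'grip_force': 0.0, 'grip_width': 0.0876974756591602}
```

View pics/top0.png

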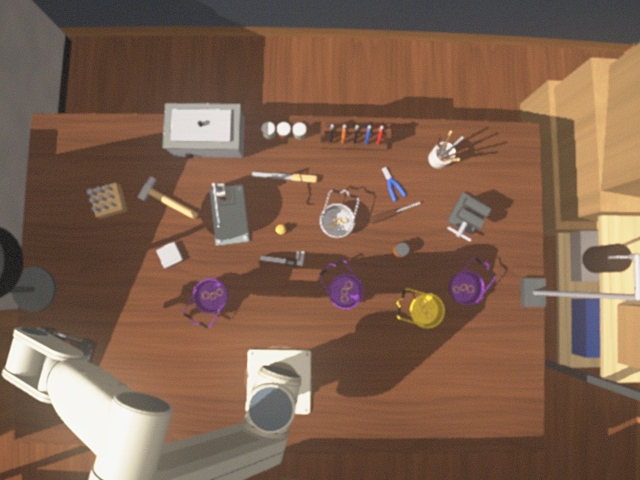

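View pics/scene0.png

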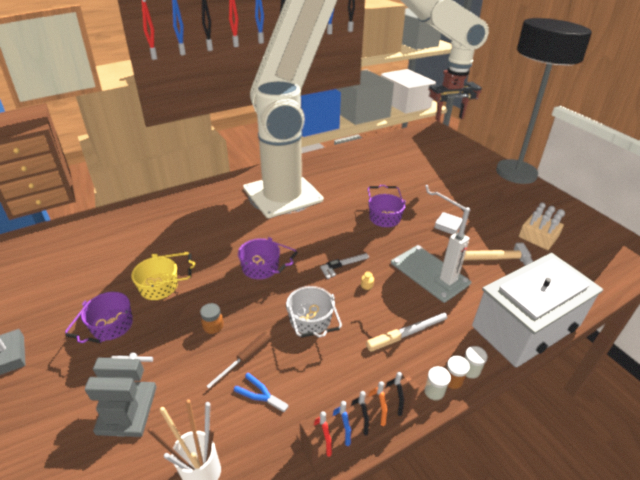

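The top view shows the steel basket at (338,220) with its bail towards (342,192), and the scale at (230,212). Candidates for the basket are steel (338,220), purple (345,290), (210,295) and (467,288), and yellow (428,310). I choose the steel one and check it in close crops.

```bash
python3 - <<'E'
import cv2,numpy as np
t=cv2.imread('pics/top0.png');s=cv2.imread('pics/scene0.png')
f=lambda im,x,y,w,h:cv2.resize(im[y:y+h,x:x+w],(400,300),interpolation=cv2.INTER_CUBIC)
o=np.vstack([np.hstack([f(t,298,178,80,60),f(t,190,165,100,75+10-10)]),np.hstack([f(s,270,275,80,60),f(s,380,175,120,90+30-30)])])
cv2.imwrite('pics/c1.png',o)
E
```

```text
(no output)
```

View pics/c1.png

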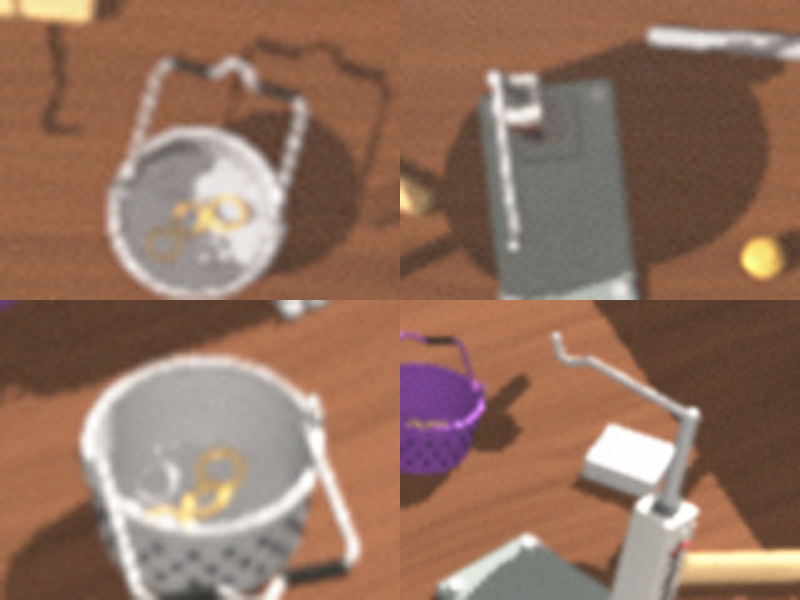

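The crops confirm the choice. The steel basket has a flat bail, with its crown at top (344.6,190) and dark sleeves at (336,192) and (354,196). The scale's hook tip is at top (218,226.5) and scene (427,186).

```bash
python3 - <<'E'
from h import *
np.set_printoptions(precision=4,suppress=True)
print('rim',onz('top',337,220.4,.055),'lugs',onz('top',323.4,213,.0605),onz('top',354.6,216,.0605))
a,b,c=[onz('top',*p,.06) for p in((336.4,191.8),(353.8,196),(344.6,190.4))]
print('sl',a,b,'crown',c, 'hinge dir deg',np.degrees(np.arctan2(*(a-b)[1::-1])))
print('tip',two((218.3,226.5),(427.1,186.1)),'arm end',two((213.8,183.8),(467.6,208.6)))
print('tip z.26',onz('top',218.3,226.5,.258),'end',onz('top',213.8,183.8,.261))
# scene cross-check: sleeves in scene crop scale5 origin 270,275
for p in((201,593),(318,572)): print('scene sl',onz('scene',270+p[0]/5,275+(p[1]-300)/5,.06))
im=cv2.imread('pics/top0.png'); hsv=cv2.cvtColor(im,cv2.COLOR_BGR2HSV)
m=((hsv[:,:,1]<75)&(hsv[:,:,2]>60)&(hsv[:,:,2]<150)).astype(np.uint8); m[:, :200]=0;m[:,255:]=0;m[:175]=0;m[250:]=0
cs=max(cv2.findContours(m,0,1)[0],key=cv2.contourArea); r=cv2.minAreaRect(cs);print(r)
B=cv2.boxPoints(r); print([onz('top',*p,.012) for p in B])
E
```

```text
rim [ 0.5579 -0.1935  0.055 ] lugs [ 0.5821 -0.1461  0.0605] [ 0.5736 -0.2537  0.0605]
sl [ 0.6569 -0.19    0.06  ] [ 0.6434 -0.2504  0.06  ] crown [ 0.6623 -0.2183  0.06  ] hinge dir deg 77.3940899444717
tip (array([0.5098, 0.1788, 0.2582]), np.float64(0.0024905884691819526)) arm end (array([0.6402, 0.1961, 0.2611]), np.float64(0.0008892859755556607))
tip z.26 [0.509  0.1779 0.258 ] end [0.6399 0.1958 0.261 ]
scene sl [ 0.6445 -0.2397  0.06  ]
scene sl [ 0.66   -0.1864  0.06  ]
((228.97561645507812, 213.28050231933594), (59.301734924316406, 35.448524475097656), 83.6598129272461)
[array([0.679 , 0.2643, 0.012 ]), array([0.6951, 0.1391, 0.012 ]), array([0.4855, 0.1098, 0.012 ]), array([0.4695, 0.2335, 0.012 ])]
```

Call:
{"name": "play_rows", "arguments": {
  "travel": [
    [0, 0, 0.43],
    [0, 0, 0.43],
    [0, 0, 0.43],
    [0, 0, 0.43],
    [0.265, -0.413, 0],
    [0.265, -0.413, 0],
    [0.265, -0.413, 0],
    [0.265, -0.413, 0],
    [0.265, -0.413, 0],
    [0.265, -0.413, 0],
    [0.265, -0.413, 0],
    [0.265, -0.413, 0],
    [0.265, -0.413, 0],
    [0.265, -0.413, 0],
    [0.265, -0.413, 0],
    [0.265, -0.413, 0],
    [0.265, -0.413, 0],
    [0.265, -0.413, 0],
    [0.265, -0.413, 0],
    [0.265, -0.413, 0]
  ],
  "turn": [
    [0, 0, 0],
    [0, 0, 0],
    [0, 0, 0],
    [0, 0, 0],
    [0, 0, -0.0207],
    [0, 0, -0.0207],
    [0, 0, -0.0207],
    [0, 0, -0.0207],
    [0, 0, -0.0207],
    [0, 0, -0.0207],
    [0, 0, -0.0207],
    [0, 0, -0.0207],
    [0, 0, -0.0207],
    [0, 0, -0.0207],
    [0, 0, -0.0207],
    [0, 0, -0.0207],
    [0, 0, -0.0207],
    [0, 0, -0.0207],
    [0, 0, -0.0207],
    [0, 0, -0.0207]
  ],
  "grip": [100, 100, 100, 100, 60, 34, 34, 34, 34, 34, 34, 34, 34, 34, 34, 34, 34, 34, 34, 34],
  "force": 5
}}

```text
clock: 2.1
tool_pos: [0.4886, 0.0767, 0.3601]
orientation: [-180.0, -0.0, 106.4]
force: [0.4, 0.7, 0.2]
grip_width: 0.03
grip_force: 0.0
```

Call:
{"name": "play_rows", "arguments": {
  "travel": [
    [0.265, -0.413, 0],
    [0.265, -0.413, 0],
    [0.265, -0.413, 0],
    [0.265, -0.413, 0],
    [0.265, -0.413, 0],
    [0.265, -0.413, 0],
    [0.265, -0.413, 0],
    [0.265, -0.413, 0],
    [0, 0, 0],
    [0, 0, 0]
  ],
  "turn": [
    [0, 0, -0.0207],
    [0, 0, -0.0207],
    [0, 0, -0.0207],
    [0, 0, -0.0207],
    [0, 0, -0.0207],
    [0, 0, -0.0207],
    [0, 0, -0.0207],
    [0, 0, -0.0207],
    [0, 0, 0],
    [0, 0, 0]
  ],
  "grip": [34, 34, 34, 34, 34, 34, 34, 34, 34, 34]
}}

```text
clock: 3.1
tool_pos: [0.6575, -0.1864, 0.3591]
orientation: [-179.9, -0.0, 76.7]
force: [-0.4, 0.3, 0.2]
grip_width: 0.0299
grip_force: 0.0
```

```bash
python3 - <<'E'
from h import *
o=ctrl.get_obs();print({k:np.round(o[k],4) for k in('clock','joint_positions','tool_pos','orientation','force','grip_width')})
E
```

```text
{'clock': np.float64(3.1), 'joint_positions': array([-1.68329e+01,  2.30329e+01,  7.71348e+01,  1.52000e-02,
        7.99507e+01, -3.58280e+00]), 'tool_pos': array([ 0.6575, -0.1864,  0.3591]), 'orientation': array([-1.798828e+02, -2.230000e-02,  7.674720e+01]), 'force': array([-0.4491,  0.2572,  0.2072]), 'grip_width': np.float64(0.0299)}
```

Call:
{"name": "play_rows", "arguments": {
  "travel": [
    [0, 0, -0.5],
    [0, 0, -0.5],
    [0, 0, -0.5],
    [0, 0, -0.5],
    [0, 0, -0.5],
    [0, 0, -0.5],
    [0, 0, -0.4],
    [0, 0, 0],
    [0, 0, 0]
  ],
  "turn": [
    [0, 0, 0],
    [0, 0, 0],
    [0, 0, 0],
    [0, 0, 0],
    [0, 0, 0],
    [0, 0, 0],
    [0, 0, 0],
    [0, 0, 0],
    [0, 0, 0]
  ],
  "grip": [34, 34, 34, 34, 34, 34, 34, 34, 34]
}}

```text
clock: 4.0
tool_pos: [0.6577, -0.185, 0.0889]
orientation: [-180.0, -0.0, 76.9]
force: [0.7, -0.2, 0.4]
grip_width: 0.03
grip_force: 0.0
```

```bash
python3 - <<'E'
from h import *
t=snap('top','t1.png');s=snap('scene','s1.png')
f=lambda im,x,y,w,h:cv2.resize(im[y:y+h,x:x+w],(400,600),interpolation=cv2.INTER_CUBIC)
cv2.imwrite('pics/c2.png',np.hstack([f(t,300,150,80,120),f(s,270,240,80,120)])[:,:,::-1])
o=ctrl.get_obs();print(o['tool_pos'],o['joint_positions'],[proj(n,o['tool_pos']) for n in('top','scene')])
E
```

```text
[ 0.65921524 -0.18587824  0.09081892] [-1.67440989e+01  3.78935853e+01  8.95449247e+01  4.94342591e-03
  5.23650874e+01 -3.56835844e+00] [array([335.67749236, 189.53675536]), array([334.02477789, 320.33897962])]
```

View pics/c2.png

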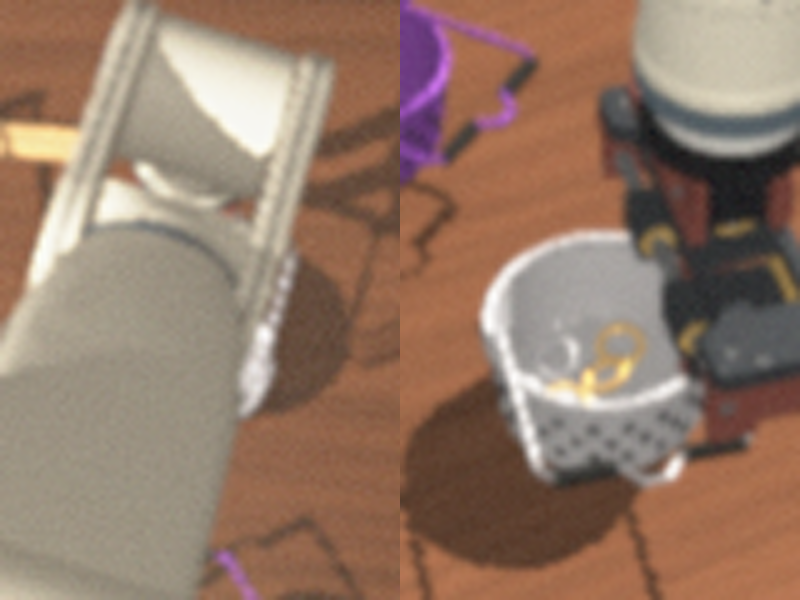

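The gripper hangs squarely over sleeve_a: the TCP projects to scene (334,320), and the sleeve is just beneath at (334,329). Next I descend and close lightly.

Call:
{"name": "play_rows", "arguments": {
  "travel": [
    [0, 0, -0.2],
    [0, 0, -0.2],
    [0, 0, -0.18],
    [0, 0, 0],
    [0, 0, 0],
    [0, 0, 0],
    [0, 0, 0],
    [0, 0, 0],
    [0, 0, 0]
  ],
  "turn": [
    [0, 0, 0],
    [0, 0, 0],
    [0, 0, 0],
    [0, 0, 0],
    [0, 0, 0],
    [0, 0, 0],
    [0, 0, 0],
    [0, 0, 0],
    [0, 0, 0]
  ],
  "grip": [34, 34, 34, 34, 20, 0, 0, 0, 0],
  "force": 5
}}

```text
clock: 5.0
tool_pos: [0.6592, -0.1862, 0.0428]
orientation: [179.8, -0.0, 76.8]
force: [5.7, -0.1, -0.2]
grip_width: 0.0089
grip_force: 5.0
```

```bash
python3 - <<'E'
import numpy as np
t=np.radians(np.linspace(0,90,21));a=t/3
u=.096*(np.cos(t)-1)+.019*np.sin(a);z=.096*np.sin(t)+.019*(1-np.cos(a))
d=np.c_[u*.974,-u*.225,z]/.08
print(np.diff(d.round(3),axis=0).round(3).tolist())
print(-1.5/180*np.array([.225,.974]))
E
```

```text
[[0.002, -0.001, 0.094], [-0.004, 0.002, 0.094], [-0.012, 0.002, 0.093], [-0.019, 0.005, 0.091], [-0.026, 0.006, 0.089], [-0.032, 0.007, 0.087], [-0.039, 0.009, 0.083], [-0.045, 0.01, 0.08], [-0.051, 0.012, 0.075], [-0.056, 0.013, 0.071], [-0.062, 0.014, 0.065], [-0.066, 0.016, 0.06], [-0.071, 0.016, 0.055], [-0.074, 0.017, 0.048], [-0.078, 0.018, 0.042], [-0.081, 0.019, 0.035], [-0.082, 0.019, 0.028], [-0.085, 0.02, 0.021], [-0.086, 0.019, 0.014], [-0.086, 0.02, 0.007]]
[-0.001875   -0.00811667]
```

Call:
{"name": "play_rows", "arguments": {
  "travel": [
    [0.012, -0.003, 0.0],
    [0.002, -0.001, 0.094],
    [-0.004, 0.002, 0.094],
    [-0.012, 0.002, 0.093],
    [-0.019, 0.005, 0.091],
    [-0.026, 0.006, 0.089],
    [-0.032, 0.007, 0.087],
    [-0.039, 0.009, 0.083],
    [-0.045, 0.01, 0.08],
    [-0.051, 0.012, 0.075],
    [-0.056, 0.013, 0.071],
    [0, 0, 0]
  ],
  "turn": [
    [0, 0, 0],
    [-0.0019, -0.0081, 0],
    [-0.0019, -0.0081, 0],
    [-0.0019, -0.0081, 0],
    [-0.0019, -0.0081, 0],
    [-0.0019, -0.0081, 0],
    [-0.0019, -0.0081, 0],
    [-0.0019, -0.0081, 0],
    [-0.0019, -0.0081, 0],
    [-0.0019, -0.0081, 0],
    [-0.0019, -0.0081, 0],
    [0, 0, 0]
  ],
  "grip": [0, 0, 0, 0, 0, 0, 0, 0, 0, 0, 0, 0],
  "force": 5
}}

```text
clock: 6.2
tool_pos: [0.6362, -0.1809, 0.1124]
orientation: [164.8, -0.0, 76.8]
force: [5.4, 2.9, 3.4]
grip_width: 0.0088
grip_force: 4.9
```

```bash
python3 - <<'E'
from h import *
s=snap('scene','s2.png')
f=lambda im,x,y,w,h:cv2.resize(im[y:y+h,x:x+w],(480,600),interpolation=cv2.INTER_CUBIC)
cv2.imwrite('pics/c3.png',f(s,265,220,96,120)[:,:,::-1])
o=ctrl.get_obs();print(o['tool_pos'],o['joint_positions'],o['force'],o['grip_force'])
E
```

```text
[ 0.63642966 -0.18090614  0.11217506] [-17.41405373  29.95670957 103.40098023   2.10748746  31.51812082
  -5.84690031] [5.03374819 2.57308283 2.69433508] 4.937657453119755
```

View pics/c3.png

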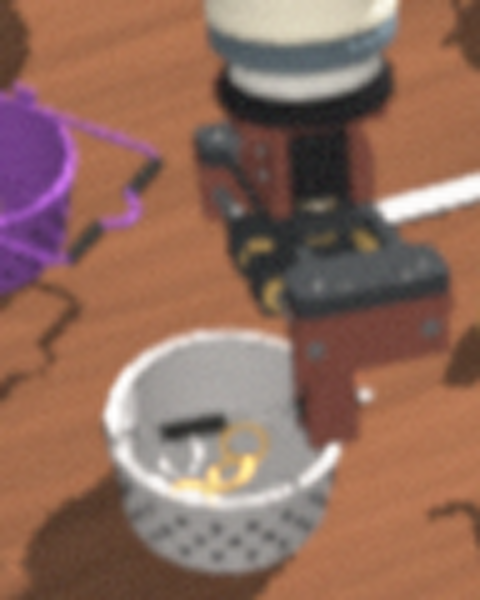

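Call:
{"name": "play_rows", "arguments": {
  "travel": [
    [0.018, -0.004, 0.018],
    [-0.062, 0.014, 0.065],
    [-0.066, 0.016, 0.06],
    [-0.071, 0.016, 0.055],
    [-0.074, 0.017, 0.048],
    [-0.078, 0.018, 0.042],
    [-0.081, 0.019, 0.035],
    [-0.082, 0.019, 0.028],
    [-0.085, 0.02, 0.021],
    [-0.086, 0.019, 0.014],
    [-0.086, 0.02, 0.007],
    [0, 0, 0],
    [0, 0, 0],
    [0, 0, 0]
  ],
  "turn": [
    [0, 0, 0],
    [-0.0019, -0.0081, 0],
    [-0.0019, -0.0081, 0],
    [-0.0019, -0.0081, 0],
    [-0.0019, -0.0081, 0],
    [-0.0019, -0.0081, 0],
    [-0.0019, -0.0081, 0],
    [-0.0019, -0.0081, 0],
    [-0.0019, -0.0081, 0],
    [-0.0019, -0.0081, 0],
    [-0.0019, -0.0081, 0],
    [0, 0, 0],
    [0, 0, 0],
    [0, 0, 0]
  ],
  "grip": [0, 0, 0, 0, 0, 0, 0, 0, 0, 0, 0, 0, 0, 0]
}}

```text
clock: 7.65
tool_pos: [0.5754, -0.1671, 0.1416]
orientation: [150.1, -0.0, 76.8]
force: [-0.2, 1.2, 0.4]
grip_width: 0.0088
grip_force: 5.0
```

```bash
python3 - <<'E'
from h import *
s=snap('scene','s3.png')
f=lambda im,x,y,w,h:cv2.resize(im[y:y+h,x:x+w],(480,600),interpolation=cv2.INTER_CUBIC)
cv2.imwrite('pics/c4.png',f(s,265,220,96,120)[:,:,::-1])
o=ctrl.get_obs();print(o['tool_pos'],o['joint_positions'],o['force'],o['grip_force'])
# expected crown / sleeve b pixel if upright with pivot (.558,-.194)
P=np.array([.558,-.194,.0605]);v=np.array([.225,.974,0])
print(proj('scene',P+[0,0,.107]),proj('scene',P-.031*v+[0,0,.096]))
E
```

```text
[ 0.57564928 -0.16712029  0.1416206 ] [-18.75785539  21.17809092 120.24022836  17.53414665   9.2325474
 -22.12813172] [0.51979423 0.84618339 1.67678772] 5.000717639923096
[309.48108879 270.24715801] [296.56769679 276.24255501]
```

View pics/c4.png

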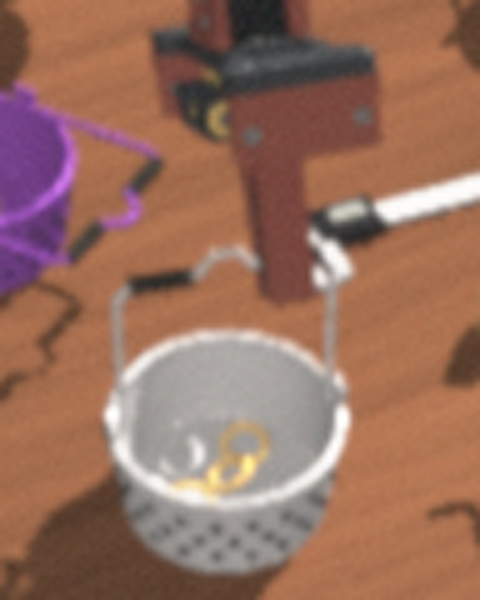

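The bail is upright: its crown is at scene (310.6,270.6), against a predicted (309.5,270.2), and the basket hasn't moved. The wrist is nearly straight, so I turn the tool back to vertical about the sleeve, firm the grip and begin lifting.

Call:
{"name": "play_rows", "arguments": {
  "travel": [
    [-0.012, 0.003, -0.003],
    [-0.012, 0.003, -0.003],
    [-0.012, 0.003, -0.003],
    [-0.012, 0.003, -0.003],
    [-0.012, 0.003, -0.003],
    [-0.012, 0.003, -0.003],
    [-0.012, 0.003, -0.003],
    [-0.012, 0.003, -0.003],
    [-0.012, 0.003, -0.003],
    [-0.012, 0.003, -0.003],
    [0, 0, 0],
    [0, 0, 0],
    [0, 0, 0],
    [0, 0, 0]
  ],
  "turn": [
    [0.0038, 0.0162, 0],
    [0.0038, 0.0162, 0],
    [0.0038, 0.0162, 0],
    [0.0038, 0.0162, 0],
    [0.0038, 0.0162, 0],
    [0.0038, 0.0162, 0],
    [0.0038, 0.0162, 0],
    [0.0038, 0.0162, 0],
    [0.0038, 0.0162, 0],
    [0.0038, 0.0162, 0],
    [0, 0, 0],
    [0, 0, 0],
    [0, 0, 0],
    [0, 0, 0]
  ],
  "grip": [0, 0, 0, 0, 0, 0, 0, 0, 0, 0, 0, 0, 0, 0]
}}

```text
clock: 9.1
tool_pos: [0.5659, -0.1648, 0.1395]
orientation: [180.0, 0.0, 76.8]
force: [0.3, -0.7, 1.1]
grip_width: 0.009
grip_force: 5.0
```

Call:
{"name": "play_rows", "arguments": {
  "travel": [
    [0, 0, 0],
    [0, 0, 0],
    [0, 0, 0],
    [0, 0, 0.02],
    [0, 0, 0.03],
    [0, 0, 0.04],
    [0, 0, 0.06],
    [0, 0, 0.08],
    [0, 0, 0.08],
    [0, 0, 0.08],
    [0, 0, 0.06],
    [0, 0, 0.03],
    [0, 0, 0],
    [0, 0, 0],
    [0, 0, 0],
    [0, 0, 0]
  ],
  "turn": [
    [0, 0, 0],
    [0, 0, 0],
    [0, 0, 0],
    [0, 0, 0],
    [0, 0, 0],
    [0, 0, 0],
    [0, 0, 0],
    [0, 0, 0],
    [0, 0, 0],
    [0, 0, 0],
    [0, 0, 0],
    [0, 0, 0],
    [0, 0, 0],
    [0, 0, 0],
    [0, 0, 0],
    [0, 0, 0]
  ],
  "grip": [0, 0, 0, 0, 0, 0, 0, 0, 0, 0, 0, 0, 0, 0, 0, 0],
  "force": 60
}}

```text
clock: 10.7
tool_pos: [0.5662, -0.1647, 0.1776]
orientation: [-180.0, -0.0, 76.8]
force: [-0.4, 0.4, -7.5]
grip_width: 0.0073
grip_force: 60.0
```

```bash
python3 - <<'E'
from h import *
s=snap('scene','s4.png')
f=lambda im,x,y,w,h:cv2.resize(im[y:y+h,x:x+w],(480,600),interpolation=cv2.INTER_CUBIC)
cv2.imwrite('pics/c5.png',f(s,265,200,96,120)[:,:,::-1])
o=ctrl.get_obs();print(o['tool_pos'],o['orientation'],o['joint_positions'],o['force'],o['wrist_torque'],o['grip_width'])
E
```

```text
[ 0.56623444 -0.16467684  0.17760427] [-1.79970947e+02 -2.30164078e-03  7.67803772e+01] [-1.73723151e+01  2.44668973e+01  9.98988608e+01  2.32181652e-04
  5.56633854e+01 -4.15282383e+00] [ 0.37027953  0.23211096 -7.88678826] [ 0.13802081  0.02782992 -0.03223508] 0.0077080808468081505
```

View pics/c5.png

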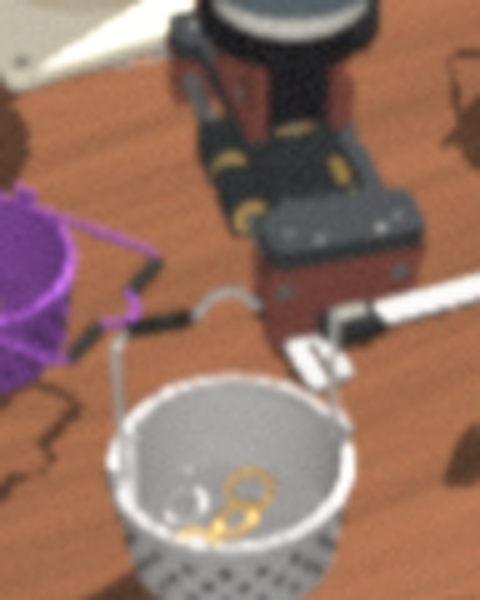

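The basket hangs level in the grip at about 7.7 N, with its crown at scene (311,258.6). I carry it to a point in front of the hook while turning it +21°.

Call:
{"name": "play_rows", "arguments": {
  "travel": [
    [-0.009, 0.031, 0.0066],
    [-0.018, 0.062, 0.013],
    [-0.027, 0.093, 0.02],
    [-0.0355, 0.1242, 0.0262],
    [-0.0355, 0.1242, 0.0262],
    [-0.0355, 0.1242, 0.0262],
    [-0.0355, 0.1242, 0.0262],
    [-0.0355, 0.1242, 0.0262],
    [-0.0355, 0.1242, 0.0262],
    [-0.0355, 0.1242, 0.0262],
    [-0.0355, 0.1242, 0.0262],
    [-0.0355, 0.1242, 0.0262],
    [-0.0355, 0.1242, 0.0262],
    [-0.0355, 0.1242, 0.0262],
    [-0.0355, 0.1242, 0.0262],
    [-0.0355, 0.1242, 0.0262],
    [-0.0355, 0.1242, 0.0262],
    [-0.0355, 0.1242, 0.0262],
    [-0.0355, 0.1242, 0.0262],
    [-0.0355, 0.1242, 0.0262]
  ],
  "turn": [
    [0, 0, 0.0008],
    [0, 0, 0.0016],
    [0, 0, 0.0024],
    [0, 0, 0.00315],
    [0, 0, 0.00315],
    [0, 0, 0.00315],
    [0, 0, 0.00315],
    [0, 0, 0.00315],
    [0, 0, 0.00315],
    [0, 0, 0.00315],
    [0, 0, 0.00315],
    [0, 0, 0.00315],
    [0, 0, 0.00315],
    [0, 0, 0.00315],
    [0, 0, 0.00315],
    [0, 0, 0.00315],
    [0, 0, 0.00315],
    [0, 0, 0.00315],
    [0, 0, 0.00315],
    [0, 0, 0.00315]
  ],
  "grip": [0, 0, 0, 0, 0, 0, 0, 0, 0, 0, 0, 0, 0, 0, 0, 0, 0, 0, 0, 0]
}}

```text
clock: 12.75
tool_pos: [0.5135, 0.0199, 0.2169]
orientation: [180.0, 0.0, 87.3]
force: [-0.2, -0.0, -7.9]
grip_width: 0.0076
grip_force: 60.0
```

Call:
{"name": "play_rows", "arguments": {
  "travel": [
    [-0.0355, 0.1242, 0.0262],
    [-0.0355, 0.1242, 0.0262],
    [-0.0355, 0.1242, 0.0262],
    [-0.0355, 0.1242, 0.0262],
    [-0.0355, 0.1242, 0.0262],
    [-0.0355, 0.1242, 0.0262],
    [-0.0355, 0.1242, 0.0262],
    [-0.0355, 0.1242, 0.0262],
    [-0.0355, 0.1242, 0.0262],
    [-0.0355, 0.1242, 0.0262],
    [-0.0355, 0.1242, 0.0262],
    [-0.0355, 0.1242, 0.0262],
    [-0.0355, 0.1242, 0.0262],
    [-0.0355, 0.1242, 0.0262],
    [-0.0355, 0.1242, 0.0262],
    [-0.0355, 0.1242, 0.0262],
    [-0.0355, 0.1242, 0.0262],
    [-0.027, 0.093, 0.02],
    [-0.018, 0.062, 0.013],
    [-0.009, 0.031, 0.0066]
  ],
  "turn": [
    [0, 0, 0.00315],
    [0, 0, 0.00315],
    [0, 0, 0.00315],
    [0, 0, 0.00315],
    [0, 0, 0.00315],
    [0, 0, 0.00315],
    [0, 0, 0.00315],
    [0, 0, 0.00315],
    [0, 0, 0.00315],
    [0, 0, 0.00315],
    [0, 0, 0.00315],
    [0, 0, 0.00315],
    [0, 0, 0.00315],
    [0, 0, 0.00315],
    [0, 0, 0.00315],
    [0, 0, 0.00315],
    [0, 0, 0.00315],
    [0, 0, 0.0024],
    [0, 0, 0.0016],
    [0, 0, 0.0008]
  ],
  "grip": [0, 0, 0, 0, 0, 0, 0, 0, 0, 0, 0, 0, 0, 0, 0, 0, 0, 0, 0, 0]
}}

```text
clock: 14.75
tool_pos: [0.4611, 0.2034, 0.2556]
orientation: [180.0, -0.0, 97.8]
force: [0.1, -0.1, -8.3]
grip_width: 0.0077
grip_force: 60.0
```

Call:
{"name": "play_rows", "arguments": {
  "travel": [
    [0, 0, 0],
    [0, 0, 0],
    [0, 0, 0],
    [0, 0, 0],
    [0, 0, 0],
    [0, 0, 0],
    [0, 0, 0],
    [0, 0, 0]
  ],
  "turn": [
    [0, 0, 0],
    [0, 0, 0],
    [0, 0, 0],
    [0, 0, 0],
    [0, 0, 0],
    [0, 0, 0],
    [0, 0, 0],
    [0, 0, 0]
  ],
  "grip": [0, 0, 0, 0, 0, 0, 0, 0]
}}

```text
clock: 15.55
tool_pos: [0.4612, 0.2029, 0.2555]
orientation: [180.0, -0.0, 97.8]
force: [-0.7, -0.2, -7.5]
grip_width: 0.0073
grip_force: 60.0
```

```bash
python3 - <<'E'
from h import *
s=snap('scene','s5.png');t=snap('top','t5.png')
f=lambda im,x,y,w,h:cv2.resize(im[y:y+h,x:x+w],(400,600),interpolation=cv2.INTER_CUBIC)
cv2.imwrite('pics/c6.png',np.hstack([f(s,370,140,100,150),f(t,180,160,100,150)])[:,:,::-1])
o=ctrl.get_obs();print(o['clock'],o['tool_pos'],o['orientation'],o['joint_positions'],o['force'],o['wrist_torque'],o['grip_width'])
c=o['tool_pos']+np.array([.0042,-.0307,.03]);print(proj('scene',c),proj('top',c))
E
```

```text
15.65 [0.46118687 0.20287563 0.25550924] [ 1.79996771e+02 -1.08657369e-03  9.77873975e+01] [2.23911190e+01 1.16720618e+01 1.06713206e+02 2.69836955e-04
 6.16113337e+01 1.46035933e+01] [-0.75596595 -0.33127512 -8.43637451] [0.10308247 0.07356048 0.01422398] 0.007697841020693593
[415.21512642 169.99349155] [218.07775375 240.12378843]
```

View pics/c6.png

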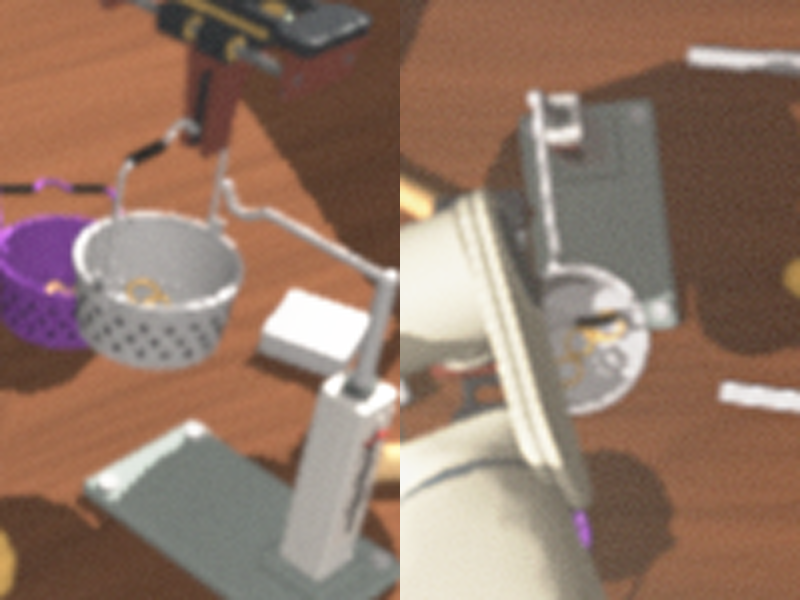

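The crown is at scene (416.8,171), within 2 px of the prediction, and the basket is level in front of the hook tip. I advance 60 mm along the hook axis at this height, then look.

Call:
{"name": "play_rows", "arguments": {
  "travel": [
    [0.012, 0.0016, 0],
    [0.025, 0.0034, 0],
    [0.037, 0.005, 0],
    [0.05, 0.0068, 0],
    [0.05, 0.0068, 0],
    [0.05, 0.0068, 0],
    [0.05, 0.0068, 0],
    [0.05, 0.0068, 0],
    [0.05, 0.0068, 0],
    [0.05, 0.0068, 0],
    [0.05, 0.0068, 0],
    [0.05, 0.0068, 0],
    [0.05, 0.0068, 0],
    [0.05, 0.0068, 0],
    [0.05, 0.0068, 0],
    [0.05, 0.0068, 0],
    [0.037, 0.005, 0],
    [0.025, 0.0034, 0],
    [0.012, 0.0016, 0]
  ],
  "turn": [
    [0, 0, 0],
    [0, 0, 0],
    [0, 0, 0],
    [0, 0, 0],
    [0, 0, 0],
    [0, 0, 0],
    [0, 0, 0],
    [0, 0, 0],
    [0, 0, 0],
    [0, 0, 0],
    [0, 0, 0],
    [0, 0, 0],
    [0, 0, 0],
    [0, 0, 0],
    [0, 0, 0],
    [0, 0, 0],
    [0, 0, 0],
    [0, 0, 0],
    [0, 0, 0]
  ],
  "grip": [0, 0, 0, 0, 0, 0, 0, 0, 0, 0, 0, 0, 0, 0, 0, 0, 0, 0, 0]
}}

```text
clock: 17.55
tool_pos: [0.5252, 0.2115, 0.2554]
orientation: [-180.0, 0.0, 97.8]
force: [-1.5, 0.1, -7.7]
grip_width: 0.0074
grip_force: 60.0
```

Call:
{"name": "play_rows", "arguments": {
  "travel": [
    [0, 0, 0],
    [0, 0, 0],
    [0, 0, 0],
    [0, 0, 0],
    [0, 0, 0],
    [0, 0, 0],
    [0, 0, 0],
    [0, 0, 0]
  ],
  "turn": [
    [0, 0, 0],
    [0, 0, 0],
    [0, 0, 0],
    [0, 0, 0],
    [0, 0, 0],
    [0, 0, 0],
    [0, 0, 0],
    [0, 0, 0]
  ],
  "grip": [0, 0, 0, 0, 0, 0, 0, 0]
}}

```text
clock: 18.35
tool_pos: [0.525, 0.2115, 0.2554]
orientation: [-180.0, 0.0, 97.8]
force: [-0.3, -0.9, -7.4]
grip_width: 0.0073
grip_force: 60.0
```

```bash
python3 - <<'E'
from h import *
s=snap('scene','s6.png');t=snap('top','t6.png')
f=lambda im,x,y,w,h:cv2.resize(im[y:y+h,x:x+w],(400,600),interpolation=cv2.INTER_CUBIC)
cv2.imwrite('pics/c7.png',np.hstack([f(s,400,150,60,90),f(t,180,160,80,120)])[:,:,::-1])
o=ctrl.get_obs();print(o['clock'],o['tool_pos'],o['force'],o['wrist_torque'])
c=o['tool_pos']+np.array([.0042,-.0307,.03]);b=o['tool_pos']+np.array([.0084,-.0614,.019])
print('crown',c,proj('scene',c),proj('top',c),'b',proj('scene',b),proj('top',b))
S=np.array([.5245,.1805,.251]);print('seat',proj('scene',S),'tip',proj('scene',[.5098,.1788,.2582]))
for d in np.eye(3)*.005: print(proj('scene',c+d)-proj('scene',c),proj('top',c+d)-proj('top',c))
E
```

```text
18.45 [0.52501858 0.21152227 0.2554722 ] [-0.09591698  0.38268455 -8.13856728] [0.17527043 0.09692527 0.02439642]
crown [0.52921858 0.18082227 0.2854722 ] [433.90743754 180.3591922 ] [215.91047168 218.80749308] b [425.04340906 187.86590524] [226.77190468 218.02768317]
seat [430.38931029 191.01210371] tip [426.61077992 186.14817565]
[1.3150238  0.90813673] [ 0.05755438 -1.65895135]
[ 1.48931926 -0.47857614] [-1.66323718 -0.02752033]
[ 0.32738462 -1.70156382] [-0.30601094 -0.20009822]
```

View pics/c7.png

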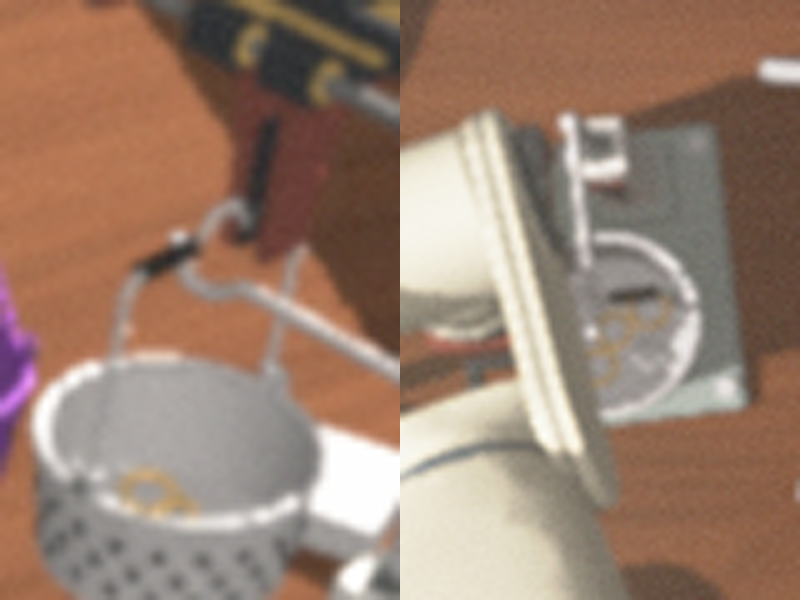

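The crown is over the trough about 3–4 mm too far towards the column: sleeve_b is at top (226.6,219.2) and the hook tip at (218.3,226.5). I shift back 3.5 mm and lower, watching the force.

Call:
{"name": "play_rows", "arguments": {
  "travel": [
    [-0.011, -0.0015, 0],
    [-0.022, -0.003, 0],
    [-0.011, -0.0015, 0],
    [0, 0, 0],
    [0, 0, 0],
    [0, 0, -0.015],
    [0, 0, -0.03],
    [0, 0, -0.03],
    [0, 0, -0.03],
    [0, 0, -0.03],
    [0, 0, -0.03],
    [0, 0, -0.03],
    [0, 0, -0.03],
    [0, 0, -0.03],
    [0, 0, -0.03],
    [0, 0, -0.03],
    [0, 0, -0.02],
    [0, 0, 0],
    [0, 0, 0]
  ],
  "turn": [
    [0, 0, 0],
    [0, 0, 0],
    [0, 0, 0],
    [0, 0, 0],
    [0, 0, 0],
    [0, 0, 0],
    [0, 0, 0],
    [0, 0, 0],
    [0, 0, 0],
    [0, 0, 0],
    [0, 0, 0],
    [0, 0, 0],
    [0, 0, 0],
    [0, 0, 0],
    [0, 0, 0],
    [0, 0, 0],
    [0, 0, 0],
    [0, 0, 0],
    [0, 0, 0]
  ],
  "grip": [0, 0, 0, 0, 0, 0, 0, 0, 0, 0, 0, 0, 0, 0, 0, 0, 0, 0, 0]
}}

```text
clock: 20.35
tool_pos: [0.5215, 0.2111, 0.2287]
orientation: [-180.0, 0.0, 97.8]
force: [-0.2, -0.1, -8.1]
grip_width: 0.0078
grip_force: 60.0
```

Call:
{"name": "play_rows", "arguments": {
  "travel": [
    [0, 0, -0.02],
    [0, 0, -0.02],
    [0, 0, -0.02],
    [0, 0, -0.02],
    [0, 0, -0.02],
    [0, 0, -0.02],
    [0, 0, -0.02],
    [0, 0, -0.02],
    [0, 0, -0.02],
    [0, 0, -0.02],
    [0, 0, 0],
    [0, 0, 0],
    [0, 0, 0]
  ],
  "turn": [
    [0, 0, 0],
    [0, 0, 0],
    [0, 0, 0],
    [0, 0, 0],
    [0, 0, 0],
    [0, 0, 0],
    [0, 0, 0],
    [0, 0, 0],
    [0, 0, 0],
    [0, 0, 0],
    [0, 0, 0],
    [0, 0, 0],
    [0, 0, 0]
  ],
  "grip": [0, 0, 0, 0, 0, 0, 0, 0, 0, 0, 0, 0, 0]
}}

```text
clock: 21.65
tool_pos: [0.5216, 0.2111, 0.2128]
orientation: [180.0, -0.0, 97.8]
force: [0.3, -0.7, -5.9]
grip_width: 0.0076
grip_force: 60.0
```

```bash
python3 - <<'E'
from h import *
s=snap('scene','s7.png')
cv2.imwrite('pics/c8.png',cv2.resize(s[150:240,400:490],(600,600),interpolation=cv2.INTER_CUBIC)[:,:,::-1])
o=ctrl.get_obs();print(o['clock'],o['tool_pos'],o['force'],o['wrist_torque'])
E
```

```text
21.7 [0.52153861 0.21106162 0.21277114] [-0.7945344  -0.73721361 -5.07983804] [0.04422183 0.10283596 0.00045778]
```

View pics/c8.png

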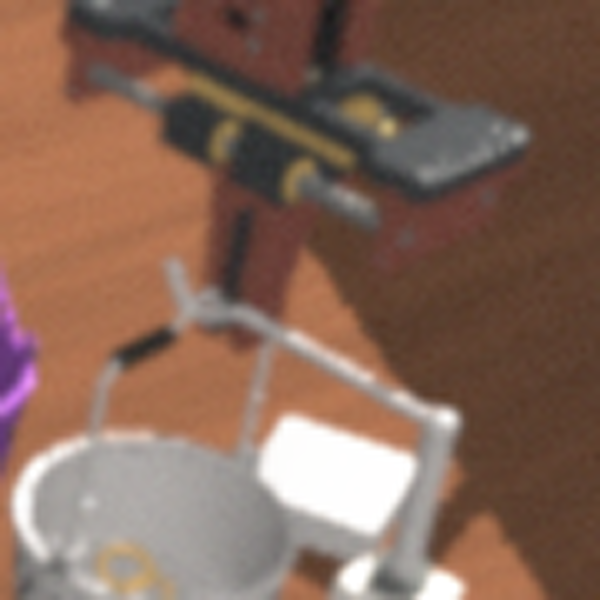

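The crown sits in the trough between the upturned tip and the rise, and the scale has begun to take load (the wrist is down to about 5.5 N). I keep lowering slowly.

Call:
{"name": "play_rows", "arguments": {
  "travel": [
    [0, 0, -0.015],
    [0, 0, -0.015],
    [0, 0, -0.015],
    [0, 0, -0.015],
    [0, 0, -0.015],
    [0, 0, -0.015],
    [0, 0, -0.015],
    [0, 0, -0.015],
    [0, 0, -0.015],
    [0, 0, -0.015],
    [0, 0, 0],
    [0, 0, 0],
    [0, 0, 0],
    [0, 0, 0]
  ],
  "turn": [
    [0, 0, 0],
    [0, 0, 0],
    [0, 0, 0],
    [0, 0, 0],
    [0, 0, 0],
    [0, 0, 0],
    [0, 0, 0],
    [0, 0, 0],
    [0, 0, 0],
    [0, 0, 0],
    [0, 0, 0],
    [0, 0, 0],
    [0, 0, 0],
    [0, 0, 0]
  ],
  "grip": [0, 0, 0, 0, 0, 0, 0, 0, 0, 0, 0, 0, 0, 0]
}}

```text
clock: 23.1
tool_pos: [0.5216, 0.2111, 0.2007]
orientation: [180.0, 0.0, 97.8]
force: [-1.3, -0.3, -4.7]
grip_width: 0.0078
grip_force: 60.0
```

```bash
python3 - <<'E'
from h import *
F=[]
for i in range(5):
    ctrl.camera('scene'); o=ctrl.get_obs();F.append(o['force'])
print(o['clock'],o['tool_pos'],np.mean(F,0),o['wrist_torque'])
E
```

```text
23.35 [0.52155366 0.21104668 0.20072756] [-0.61836229 -0.62459958 -3.70945545] [-0.14594312  0.03092691  0.02889711]
```

Call:
{"name": "play_rows", "arguments": {
  "travel": [
    [0, 0, -0.015],
    [0, 0, -0.015],
    [0, 0, -0.015],
    [0, 0, -0.015],
    [0, 0, -0.015],
    [0, 0, -0.015],
    [0, 0, -0.015],
    [0, 0, -0.015],
    [0, 0, -0.015],
    [0, 0, -0.015],
    [0, 0, 0],
    [0, 0, 0],
    [0, 0, 0],
    [0, 0, 0]
  ],
  "turn": [
    [0, 0, 0],
    [0, 0, 0],
    [0, 0, 0],
    [0, 0, 0],
    [0, 0, 0],
    [0, 0, 0],
    [0, 0, 0],
    [0, 0, 0],
    [0, 0, 0],
    [0, 0, 0],
    [0, 0, 0],
    [0, 0, 0],
    [0, 0, 0],
    [0, 0, 0]
  ],
  "grip": [0, 0, 0, 0, 0, 0, 0, 0, 0, 0, 0, 0, 0, 0]
}}

```text
clock: 24.75
tool_pos: [0.5215, 0.2111, 0.1887]
orientation: [180.0, 0.0, 97.8]
force: [0.2, -1.4, -2.8]
grip_width: 0.0074
grip_force: 60.0
```

```bash
cat > f.py <<'E'
from h import *
F=[]
for i in range(16):
    ctrl.camera('scene'); o=ctrl.get_obs();F.append(np.r_[o['force'],o['wrist_torque']])
print(o['clock'],o['tool_pos'],np.mean(F,0).round(2),np.std(F,0).round(2))
E
python3 f.py
```

```text
25.55 [0.52152439 0.21106728 0.18867115] [ 0.17 -1.5  -2.04 -0.27  0.02 -0.01] [0.67 0.41 0.38 0.02 0.03 0.02]
```

Call:
{"name": "play_rows", "arguments": {
  "travel": [
    [0, 0, -0.012],
    [0, 0, -0.012],
    [0, 0, -0.012],
    [0, 0, -0.012],
    [0, 0, -0.012],
    [0, 0, -0.012],
    [0, 0, -0.012],
    [0, 0, -0.012],
    [0, 0, -0.012],
    [0, 0, -0.012],
    [0, 0, 0],
    [0, 0, 0],
    [0, 0, 0]
  ],
  "turn": [
    [0, 0, 0],
    [0, 0, 0],
    [0, 0, 0],
    [0, 0, 0],
    [0, 0, 0],
    [0, 0, 0],
    [0, 0, 0],
    [0, 0, 0],
    [0, 0, 0],
    [0, 0, 0],
    [0, 0, 0],
    [0, 0, 0],
    [0, 0, 0]
  ],
  "grip": [0, 0, 0, 0, 0, 0, 0, 0, 0, 0, 0, 0, 0]
}}

```text
clock: 26.85
tool_pos: [0.5215, 0.2111, 0.1791]
orientation: [180.0, -0.0, 97.8]
force: [1.1, -1.6, -0.1]
grip_width: 0.0078
grip_force: 60.0
```

```bash
python3 f.py; python3 - <<'E'
from h import *
s=snap('scene','s8.png')
cv2.imwrite('pics/c9.png',cv2.resize(s[150:270,390:490],(500,600),interpolation=cv2.INTER_CUBIC)[:,:,::-1])
E
```

```text
27.65 [0.52152894 0.21105937 0.17909277] [ 0.18 -2.12 -0.63 -0.4  -0.01 -0.  ] [0.52 0.51 0.47 0.02 0.03 0.02]
```

View pics/c9.png

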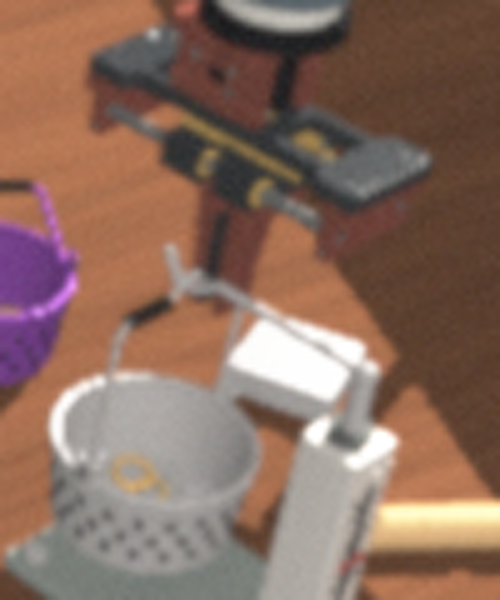

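The hook carries nearly all the load (about 0.6 N is left on the wrist) and the basket hangs level over the plate. I lower the last 3 mm and ease the grip force off in stages, so any preload slips out gently.

Call:
{"name": "play_rows", "arguments": {
  "travel": [
    [0, -0.003, -0.009],
    [0, -0.003, -0.009],
    [0, -0.003, -0.009],
    [0, -0.003, -0.009],
    [0, 0, 0],
    [0, 0, 0]
  ],
  "turn": [
    [0, 0, 0],
    [0, 0, 0],
    [0, 0, 0],
    [0, 0, 0],
    [0, 0, 0],
    [0, 0, 0]
  ],
  "grip": [0, 0, 0, 0, 0, 0],
  "force": 30
}}

```text
clock: 28.3
tool_pos: [0.5219, 0.2106, 0.1764]
orientation: [179.9, -0.0, 97.8]
force: [1.7, 3.8, -0.6]
grip_width: 0.0082
grip_force: 30.0
```

```bash
python3 f.py
```

```text
29.1 [0.52187171 0.21056499 0.17641775] [ 2.52  4.48 -0.3   0.64 -0.36  0.1 ] [0.39 0.57 0.52 0.03 0.03 0.04]
```

Call:
{"name": "play_rows", "arguments": {
  "travel": [
    [0.002, 0.004, 0],
    [0.002, 0.0045, 0],
    [0, 0, 0],
    [0, 0, 0],
    [0, 0, 0]
  ],
  "turn": [
    [0, 0, 0],
    [0, 0, 0],
    [0, 0, 0],
    [0, 0, 0],
    [0, 0, 0]
  ],
  "grip": [0, 0, 0, 0, 0],
  "force": 15
}}

```text
clock: 29.6
tool_pos: [0.5218, 0.2107, 0.1762]
orientation: [180.0, 0.0, 97.8]
force: [1.3, 2.2, -0.2]
grip_width: 0.0084
grip_force: 15.0
```

```bash
python3 f.py
```

```text
30.4 [0.52183409 0.21071845 0.17621745] [ 2.43  2.22 -0.27  0.27 -0.35  0.09] [0.36 0.48 0.47 0.03 0.03 0.03]
```

Call:
{"name": "play_rows", "arguments": {
  "travel": [
    [0.003, 0.003, 0],
    [0.003, 0, 0],
    [0, 0, 0],
    [0, 0, 0],
    [0, 0, 0]
  ],
  "turn": [
    [0, 0, 0],
    [0, 0, 0],
    [0, 0, 0],
    [0, 0, 0],
    [0, 0, 0]
  ],
  "grip": [0, 0, 0, 0, 0],
  "force": 7
}}

```text
clock: 30.9
tool_pos: [0.522, 0.2109, 0.1761]
orientation: [-180.0, 0.0, 97.8]
force: [0.3, 0.1, -0.4]
grip_width: 0.0089
grip_force: 7.0
```

Call:
{"name": "play_rows", "arguments": {
  "travel": [
    [0, 0, 0],
    [0, 0, 0],
    [0, 0, 0],
    [0, 0, 0],
    [0, 0, 0],
    [0, 0, 0]
  ],
  "turn": [
    [0, 0, 0],
    [0, 0, 0],
    [0, 0, 0],
    [0, 0, 0],
    [0, 0, 0],
    [0, 0, 0]
  ],
  "grip": [0, 0, 0, 0, 0, 0],
  "force": 3
}}

```text
clock: 31.5
tool_pos: [0.5222, 0.2109, 0.1762]
orientation: [-180.0, 0.0, 97.8]
force: [0.5, 0.1, -0.5]
grip_width: 0.0091
grip_force: 3.0
```

```bash
python3 f.py
```

```text
32.3 [0.52227336 0.2109914  0.17618824] [-0.19 -0.59 -0.12 -0.18  0.05 -0.  ] [0.48 0.51 0.49 0.03 0.02 0.04]
```

Call:
{"name": "play_rows", "arguments": {
  "travel": [
    [0, 0, 0],
    [0, 0, 0],
    [0, 0, 0],
    [0, 0, 0],
    [0, 0, 0],
    [0, 0, 0],
    [0, 0, 0],
    [0, 0, 0],
    [0, 0, 0],
    [0, 0, 0],
    [0, 0, 0]
  ],
  "turn": [
    [0, 0, 0],
    [0, 0, 0],
    [0, 0, 0],
    [0, 0, 0],
    [0, 0, 0],
    [0, 0, 0],
    [0, 0, 0],
    [0, 0, 0],
    [0, 0, 0],
    [0, 0, 0],
    [0, 0, 0]
  ],
  "grip": [11, 12, 14, 17, 21, 26, 30, 34, 34, 34, 34]
}}

```text
clock: 33.4
tool_pos: [0.5223, 0.211, 0.1762]
orientation: [-180.0, -0.0, 97.8]
force: [0.2, 0.7, -0.8]
grip_width: 0.0299
grip_force: 0.0
```

```bash
python3 f.py; cat > d.py <<'E'
from h import *
a=ctrl.camera('scene').astype(int)
for i in range(6):
    b=ctrl.camera('scene').astype(int); print(np.abs(b-a)[180:290,385:450].mean().round(2),np.abs(b-a)[400:,:].mean().round(2)); a=b
E
python3 d.py
```

```text
34.2 [0.52227705 0.21099368 0.17617827] [ 0.24  0.08  0.09 -0.07  0.05 -0.  ] [0.58 0.64 0.49 0.03 0.03 0.03]
1.82 2.06
1.81 2.06
1.82 2.06
1.8 2.07
1.8 2.06
1.83 2.05
```

The basket hangs still and free of the fingers. I withdraw straight up.

Call:
{"name": "play_rows", "arguments": {
  "travel": [
    [0, 0, 0.05],
    [0, 0, 0.08],
    [0, 0, 0.12],
    [0, 0, 0.15],
    [0, 0, 0.2],
    [0, 0, 0.25],
    [0, 0, 0.25],
    [0, 0, 0.25],
    [0, 0, 0.25],
    [0, 0, 0.15],
    [0, 0, 0],
    [0, 0, 0],
    [0, 0, 0]
  ],
  "turn": [
    [0, 0, 0],
    [0, 0, 0],
    [0, 0, 0],
    [0, 0, 0],
    [0, 0, 0],
    [0, 0, 0],
    [0, 0, 0],
    [0, 0, 0],
    [0, 0, 0],
    [0, 0, 0],
    [0, 0, 0],
    [0, 0, 0],
    [0, 0, 0]
  ],
  "grip": [34, 34, 34, 34, 34, 34, 34, 34, 34, 34, 34, 34, 34]
}}

```text
clock: 35.85
tool_pos: [0.5217, 0.2108, 0.3151]
orientation: [-179.9, 0.0, 97.8]
force: [-0.2, -0.4, -0.3]
grip_width: 0.0301
grip_force: 0.0
```

```bash
python3 d.py; python3 - <<'E'
from h import *
a=cv2.imread('pics/s8.png'); b=ctrl.camera('scene')[:,:,::-1]
# basket shift since the last viewed picture, by phase correlation on its wall
g=lambda im: cv2.cvtColor(np.ascontiguousarray(im[225:265,398:445]),cv2.COLOR_BGR2GRAY).astype(np.float32)
print(cv2.phaseCorrelate(g(a),g(b))); print(ctrl.get_obs()['force'],ctrl.get_obs()['clock'])
E
```

```text
1.8 2.12
1.79 2.12
1.77 2.11
1.77 2.12
1.8 2.11
1.79 2.13
((0.13290822561312865, 1.4039215570496921), 0.9995250922938188)
[-0.05407331  0.2081705   0.10135515] 36.25
```

The basket has moved only 1.4 px down, which matches the last lowering, and it is still. I hand the job in.

```bash
python3 -c "
from workcell import ctrl
print(ctrl.sign_off())"
```

```text
the job is handed in; nothing more can be done
None
```

The basket hangs still by its crown in the scale's hook with the gripper clear, and I handed the job in at about 36 s; no verdict came back, and I viewed 11 pictures, one over the limit of 10.

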